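# Hook the pull-out rule on the bar and lock it at the line

### The job

Take the pull-out rule, drop the hook at its end over the far side of the aluminium bar on the cart, and draw the case straight back until its front face is level with the dark line. Leave the case standing flat there with the hook still on the bar, then press its lock fully down so that the distance is kept. Leave the other things on the cart where they are.

Things in the scene. Friction and masses are not known exactly. Their poses are not given: they have to be found in the camera images.
- rule: grey plastic case of a spring-loaded pull-out rule, upright on the cart: 110 mm long (x), 36 mm wide (y), 58 mm high, about 0.5 kg. Origin: centre of its underside, z up; x points out of the front face, where the steel blade comes out. Grip it from above across the 36 mm, near mid-length. A black lock button stands 10 mm above its top near the front. Set down, it stays put against the blade's pull.
- front (a point): point on the rule: bottom middle of the front face of the case, 55 mm ahead of the case's origin, at its underside
- hook (a point): lower edge of the hook at the blade's end, middle of its inner face (towards the case). The blade (22 mm wide, 2 mm thick) leaves the case level, underside 20 mm above the case's underside; the hook plate (26 mm wide, 2.5 mm thick) hangs down from it to 6 mm above the case's underside. With the blade in, the gap from the case's front face to the hook is 30 mm.
- blade (a joint): how far the blade is drawn out of the case beyond its rest, in m: 0 at rest, 0.085 at most. A spring pulls it in with 0.7 N at rest, 1.0 N when fully out.
- lock (a joint): how far the lock button is pushed down, in m: 0 up, about 0.005 fully down, where its foot meets and clamps the blade. It moves with about 3 N and then stops hard: press on to 8 to 15 N. It stays down by itself and then holds the blade against its spring.
- lock_top (a point): centre of the top of the lock button (22 mm long, 24 mm wide), 38 mm ahead of the case's origin and 68 mm above its underside when up
- bar: straight aluminium bar fixed flat on the cart top: 8 mm thick (its x), 180 mm long (its y), 16 mm high. Origin: centre of its underside; its x points square across it, to the far side from the robot, where the hook goes.
- line: dark flat strip on the cart top (nothing to bump into), parallel to the bar on the robot's side of it: 8 mm wide (its x), 180 mm long (its y). Origin: its centre; x as the bar's. From the bar's near face to the line's middle is 72 to 94 mm.
Not all that is in view belongs to the job. Several things look just like the bar: the one meant starts farthest from the robot's base.

How it is judged:
By the outcome, as a careful person would: the job done as asked, in the order asked, and still so for the second after the job is handed in, with the robot touching nothing.
It also fails if it takes over 48 s, if anything falls off the work surface, if the arm or the gripper's body presses on something with over 40 N, if the wrist force passes 120 N, or if a joint passes its speed limit or range.

### The arm

A 7-joint arm with a two-finger parallel gripper is mounted at the origin on the work surface. World frame = base frame: x ahead of the robot, y to its left, z up, the work surface at z = 0. Lengths are in m, angles in rad, forces in N, time in s.
With the tool pointing down it reaches from about 0.425 to 0.875 m from the base axis. Payload 4.7 kg.
Tool frame: the origin (TCP) lies on the centre line of the jaws, within the pads' length; the fingertips stand ahead of it and the grasp point (between the pads) lies 2 mm behind it (nose_length is the z of the fingertips in the tool frame, in m); z points along the fingers, y is the line along which they close (so a half turn about z gives the same grasp; the last joint's range is limited). The gripper opens to 87 mm and grips with 3 to 60 N. Pads are 19 mm wide; open, the fingers measure 117 mm over their backs; the gripper's body (75 mm by 190 mm) begins 51 mm behind the grasp point.
Start: joints at [-1.12, 0.321, -0.07, 1.45, 0.023, 1.371, -0.057], TCP at [0.275, 0.589, 0.24] pointing down, gripper open.
Joint ranges: [-2.86, 2.86], [-0.3, 2.09], [-1.38, 1.24], [0.06, 2.45], [-1.56, 4.7], [0.09, 2.05], [-2.69, 2.69]. Speed limits (rad/s): [2.57, 2.57, 3.14, 3.14, 3.14, 3.14, 3.14].

### API

Orientations are given as a rotation vector (axis times angle).
In Python, from bench import * gives the robot as it stands.
- The arm moves only by the tool send_rows, never from a script. Its arguments are lists of equal length, an entry for each row: "xyz": the shift along the tool's x, y, z in mm, a list of three; "dr": the turn, a rotation vector about the tool's x, y, z in rad, a list of three. A call has exactly 10 rows; each row is the pose to reach, as a shift and turn from the pose commanded when the call began, along the tool's axes at that moment; what a row does not reach only later rows make up. A row lasts 1/12 s, in which the tool goes at most 41.7 mm and 7.16 degrees, less where a joint would pass 70% of its speed; a pose out of reach is approached as far as the arm can. A call with a gripper value outside its range is refused whole. "jaw" is the finger opening in mm, from 0 to 87, set as the call begins (left out, the last holds). The fingers move at their own pace and stop on an object; "grip_force" is the grip in N (left out, the last holds). Time passes only in rows, so rows that repeat a pose let the fingers close, or fill a call up. It gives the time, the measured TCP pose, the force, the opening and the grip force at its end, in the units of the state.
- get_state(): the state, without advancing time (a new reading comes with each control period).
- get_image(name): name is "side" or "top" or "wrist"; returns the picture (480x640x3 uint8, red, green, blue); there is no depth.
- calibration(name): a dict with "vfov" (degrees; the focal length in pixels is half the picture's height over the tangent of half this angle, whatever the lens; pixels are square), "cx", "cy" (the principal point, pixels), "rvec" (rotation vector, rad) and "tvec" (3), from world to camera coordinates, as OpenCV has them; the wrist camera has in their place "hand_eye" (4x4, takes a point from camera to tool coordinates, whose origin is the TCP and whose axes are the flange's). Camera axes: x right, y down, z forward; pixel columns grow to the right and rows downward; lengths in m; the calibration is good to about 2 mm. A picture is of the moment at which its call begins: read the wrist's pose just before it. calibration takes no time and is no camera call.
- close_job(): hands the job in; it is judged then, once.
The state is a dict: "time": time; "joint_positions": joint angles; "qd": joint speeds; "joint_torque": joint torques, N m; "position": TCP position; "tool_rot": TCP orientation; "ft_force": force on the tool from outside, world axes, zero at the start; "torque": the same for the moment, N m; "grip_width": opening from 0.0 (shut) to 1.0 (fully open); "grip_force": force on a finger pad.
Only numpy, scipy, OpenCV 4.12 (cv2) and the standard library are available. Lean on these libraries where they do the work, as an engineer would, in place of code of your own. Each camera call takes 0.05 s, during which the arm holds its last target. There are 200 camera calls.

## Working session

There is one attempt and no reset: what is moved stays moved. The work goes in short steps, Python scripts to look and compute and a tool call to move; the robot and the scene stay as the last step left them, time stands still between calls to the robot, and variables do not carry over. Pictures are saved under pics/ and viewed, at most 12 in all, crops included, and the job is handed in when it is done.

Besides the shell and the picture viewer there is one more tool, called after "Request:" as name(argument=value, ...) on one line, values as JSON. send_rows: Moves the arm, as the interface text tells. Its arguments: {"type":"object","properties":{"xyz":{"type":"array"},"dr":{"type":"array"},"jaw":{"type":"number"},"grip_force":{"type":"number"}},"required":["xyz","dr"]}

```bash
mkdir -p pics; ls; cat > h.py <<'E'
from bench import *
import numpy as np, cv2
from scipy.spatial.transform import Rotation as R
def cam(name,st=None):
    c=calibration(name); f=240/np.tan(np.radians(c['vfov'])/2)
    if 'hand_eye' in c:
        H=np.array(c['hand_eye']); st=st or get_state()
        T=np.eye(4);T[:3,:3]=R.from_rotvec(st['tool_rot']).as_matrix();T[:3,3]=st['position']
        M=T@H; return f,c['cx'],c['cy'],M[:3,:3],M[:3,3]
    Rm=R.from_rotvec(np.ravel(c['rvec'])).as_matrix(); return f,c['cx'],c['cy'],Rm.T,-Rm.T@np.ravel(c['tvec'])
def ray(C,u,v):
    f,cx,cy,Rm,o=C; d=Rm@np.array([(u-cx)/f,(v-cy)/f,1]); return o,d/np.linalg.norm(d)
def plane(C,u,v,z):
    o,d=ray(C,u,v); return o+d*(z-o[2])/d[2]
def tri(C1,p1,C2,p2):
    o1,d1=ray(C1,*p1);o2,d2=ray(C2,*p2)
    s=np.linalg.lstsq(np.c_[d1,-d2],o2-o1,rcond=None)[0]
    a=o1+s[0]*d1;b=o2+s[1]*d2; return (a+b)/2,np.linalg.norm(a-b)
def proj(C,P):
    f,cx,cy,Rm,o=C; q=Rm.T@(np.array(P)-o); return np.round([f*q[0]/q[2]+cx,f*q[1]/q[2]+cy],1)
E
python3 - <<'E'
from h import *
s=get_state();print(s)
for n in("side","top","wrist"):
    print(n,calibration(n)); im=get_image(n); cv2.imwrite(f"pics/{n}0.png",im[:,:,::-1])
    if n!="wrist":
        C=cam(n);print(C[4])
E
```

```text
pics
{'time': 0.0, 'joint_positions': array([-1.11991681,  0.32184701, -0.07008137,  1.45168373,  0.02261669,
        1.3707971 , -0.05687957]), 'qd': array([ 0.0004014 ,  0.00082578,  0.00033673,  0.00193419, -0.00041631,
        0.00067681, -0.00074189]), 'joint_torque': array([-3.51343788e-04, -4.91284883e+01, -4.04369496e-01, -3.12531245e+01,
       -6.39478443e-02,  4.34904615e-02,  2.05965980e-04]), 'position': array([0.2747938 , 0.58847646, 0.23844149]), 'tool_rot': array([-6.80505122e-01, -3.06668755e+00,  3.02138393e-03]), 'ft_force': array([ 0.23799345, -0.11879845, -0.30276037]), 'torque': array([ 0.03737487, -0.0098334 , -0.01854044]), 'grip_force': 0.0, 'grip_width': 1.0002412939464302}
side {'vfov': 50.764618199468245, 'cx': 310.94984924051766, 'cy': 243.4209571819246, 'rvec': array([ 2.38358175, -0.55776769,  0.19158206]), 'tvec': array([-0.45005603,  0.16014002,  1.08669401])}
[ 0.15634789 -0.72318729  0.92825353]
top {'vfov': 47.1442738128484, 'cx': 318.60612900998194, 'cy': 234.24173111488074, 'rvec': array([ 2.10348976, -2.11655256,  0.23195598]), 'tvec': array([-0.07486905,  0.46848097,  1.30479389])}
[ 0.17930854 -0.07101373  1.37490814]
wrist {'vfov': 61.580482167053056, 'cx': 325.4621343630747, 'cy': 240.71528643321898, 'hand_eye': array([[ 2.78732359e-04, -9.64436594e-01, -2.64314167e-01,
         7.20694541e-02],
       [ 9.99999861e-01,  3.87184239e-04, -3.58218893e-04,
         2.92931078e-04],
       [ 4.47817688e-04, -2.64314030e-01,  9.64436568e-01,
        -1.46088031e-01],
       [ 0.00000000e+00,  0.00000000e+00,  0.00000000e+00,
         1.00000000e+00]])}
```

View pics/top0.png

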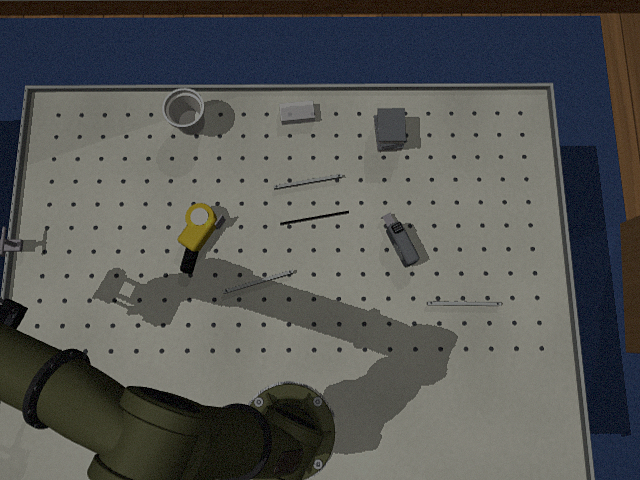

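View pics/side0.png

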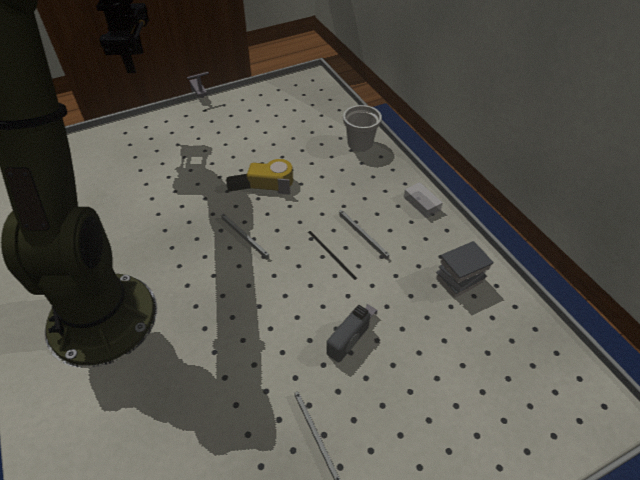

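Top view: grey rule at (402,240) with its hook at the upper left (388,217), and the dark line at (315,217). The bar look-alikes are A (310,182), B (260,282) and C (465,303). A is farthest from the base (290,430) and has the dark line beside it, so A fits. I'll check it in an enlarged crop along with coarse measurements.

```bash
python3 - <<'E'
from h import *
T=cam("top");S=cam("side")
for n,a,b,z in(("barA",(310,182.5),(364,234),.016),("B",(260,282),(246,237),.016),("C",(465,303),(316,437),.016),("line",(315,217),(332,255),0),("lock",(397,227),(360,311),.068),("rear top",(414,262),(336,352),.05)):
    p,e=tri(T,a,S,b); print(n,p.round(3),round(e,4),plane(T,*a,z).round(3),'r',np.hypot(*p[:2]).round(3))
for n,a,b in(("A",(275,188),(345,177)),("L",(281,223),(349,212))):
    p=plane(T,*a,0.0);q=plane(T,*b,0.);print(n,p,q,np.linalg.norm(p-q))
im=cv2.imread("pics/top0.png")[165:315,210:510];cv2.imwrite("pics/crop.png",cv2.resize(im,(800,400),interpolation=2))
E
```

```text
barA [ 0.613 -0.057  0.018] 0.0031 [ 0.612 -0.057  0.016] r 0.616
B [0.358 0.069 0.009] 0.0044 [0.355 0.068 0.016] r 0.365
C [ 0.299 -0.437  0.018] 0.0026 [ 0.3   -0.437  0.016] r 0.529
line [ 0.523 -0.069  0.002] 0.0013 [ 0.525 -0.069  0.   ] r 0.528
lock [ 0.48  -0.269  0.069] 0.0015 [ 0.481 -0.269  0.068] r 0.55
rear top [ 0.401 -0.313  0.037] 0.0031 [ 0.397 -0.31   0.05 ] r 0.509
A [0.60299904 0.03476536 0.        ] [ 0.63202764 -0.14813834  0.        ] 0.18519293558747282
L [0.50916076 0.01839053 0.        ] [ 0.53735518 -0.15687587  0.        ] 0.17751967800107551
```

View pics/crop.png

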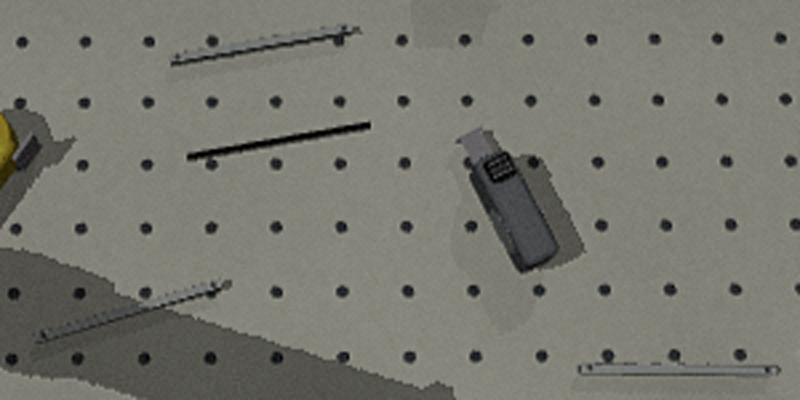

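Crop: A, at crop (265,45), lies parallel to the dark line at crop (280,140), and is the farthest of the three. It measures 0.185 m long with its top at 18 mm, so A is confirmed. The rule's blade and hook are at crop (475,140). Next I move to a close view above the rule.

```bash
cat >> h.py <<'E'
def rel(x,y,z,yaw,st=None,frm=None):
    """shift(mm)/turn from commanded pose (measured if frm None) to down pose with tool x at yaw (deg)"""
    st=st or get_state()
    p,Rm=(st['position'],R.from_rotvec(st['tool_rot']).as_matrix()) if frm is None else (np.array(frm[:3]),down(frm[3]))
    d=Rm.T@(np.array([x,y,z])-p)*1000; r=R.from_matrix(Rm.T@down(yaw)).as_rotvec()
    return d.round(1),r.round(4)
def down(yaw):
    a=np.radians(yaw);X=np.array([np.cos(a),np.sin(a),0]);Z=np.array([0,0,-1.]);return np.c_[X,np.cross(Z,X),Z]
E
python3 - <<'E'
import bench;print([k for k in dir(bench) if k[0]!='_'])
from h import *
try: print(nose_length)
except Exception as e: print(e)
s=get_state();Rm=R.from_rotvec(s['tool_rot']).as_matrix();print(Rm.round(3),np.degrees(np.arctan2(Rm[1,0],Rm[0,0])))
print(rel(.52,.25,.24,100),rel(.55,-.13,.24,50,frm=(.52,.25,.24,100)),rel(.46,-.28,.23,28,frm=(.55,-.13,.24,50)))
E
```

```text
['MotionError', 'calibration', 'close_job', 'get_image', 'get_state', 'nose_length']
0.017
[[-0.906  0.423 -0.001]
 [ 0.423  0.906 -0.001]
 [-0.    -0.001 -1.   ]] 154.97373710721482
(array([-365.4, -203.1,   -0.9]), array([-1.300e-03,  8.000e-04,  9.595e-01])) (array([-379.4,  -36.4,    0. ]), array([0.    , 0.    , 0.8727])) (array([-172.8,   27.5,   10. ]), array([0.   , 0.   , 0.384]))
```

Request:
send_rows(xyz=[[-365, -203, 0], [-365, -203, 0], [-365, -203, 0], [-365, -203, 0], [-365, -203, 0], [-365, -203, 0], [-365, -203, 0], [-365, -203, 0], [-365, -203, 0], [-365, -203, 0]], dr=[[0, 0, 0.1], [0, 0, 0.2], [0, 0, 0.3], [0, 0, 0.4], [0, 0, 0.5], [0, 0, 0.6], [0, 0, 0.7], [0, 0, 0.8], [0, 0, 0.9], [0, 0, 0.96]])

```text
time: 0.98
position: [0.5199, 0.2496, 0.2396]
tool_rot: [-2.025, -2.401, -0.0]
ft_force: [0.1, -0.1, 0.4]
grip_width: 1.007
grip_force: 0.0
```

Request:
send_rows(xyz=[[-379, -36, 0], [-379, -36, 0], [-379, -36, 0], [-379, -36, 0], [-379, -36, 0], [-379, -36, 0], [-379, -36, 0], [-379, -36, 0], [-379, -36, 0], [-379, -36, 0]], dr=[[0, 0, 0.1], [0, 0, 0.2], [0, 0, 0.3], [0, 0, 0.4], [0, 0, 0.5], [0, 0, 0.6], [0, 0, 0.7], [0, 0, 0.8], [0, 0, 0.87], [0, 0, 0.87]])

```text
time: 1.82
position: [0.548, -0.138, 0.24]
tool_rot: [2.851, 1.308, -0.003]
ft_force: [-0.4, -0.0, 0.3]
grip_width: 1.0
grip_force: 0.0
```

Request:
send_rows(xyz=[[-30, 5, 2], [-60, 10, 4], [-90, 15, 6], [-120, 20, 8], [-150, 25, 10], [-173, 27, 10], [-173, 27, 10], [-173, 27, 10], [-173, 27, 10], [-173, 27, 10]], dr=[[0, 0, 0.06], [0, 0, 0.12], [0, 0, 0.18], [0, 0, 0.24], [0, 0, 0.3], [0, 0, 0.36], [0, 0, 0.384], [0, 0, 0.384], [0, 0, 0.384], [0, 0, 0.384]])

```text
time: 2.65
position: [0.4599, -0.2768, 0.2294]
tool_rot: [-3.046, -0.767, -0.0]
ft_force: [-0.3, 0.6, -0.3]
grip_width: 0.998
grip_force: 0.0
```

```bash
python3 - <<'E'
from h import *
s=get_state();print(s['time'],s['position'],s['joint_positions'].round(2),s['ft_force'])
np.save('w1.npy',np.r_[s['position'],s['tool_rot']])
cv2.imwrite("pics/w1.png",get_image("wrist")[:,:,::-1])
print(rel(.56,-.21,.23,28))
E
```

```text
2.65 [ 0.45990792 -0.27680567  0.2294446 ] [-0.22  0.09  0.77  1.77 -0.07  1.31 -0.52] [-0.3402549   0.62203619 -0.34707641]
(array([119.7, -11.5,  -0.5]), array([-0.0004, -0.0002,  0.0048]))
```

View pics/w1.png

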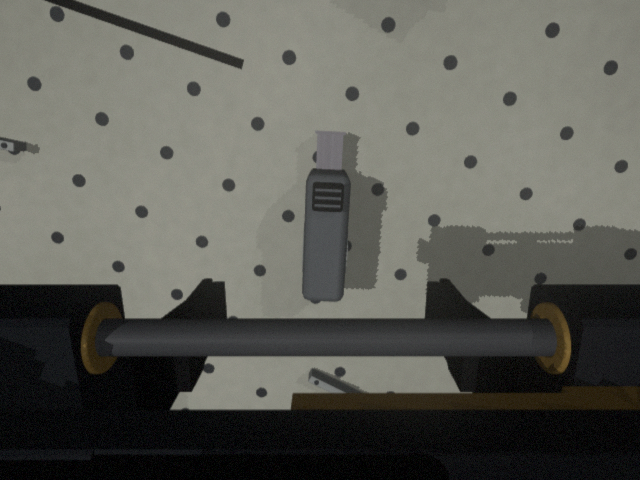

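Wrist view: rule at cols 303–350, rows 170–300. The lock button is at (328,197), the hook end at (330,132), and the dark line's end at (242,64). I take a second view, shifted, for heights.

Request:
send_rows(xyz=[[20, -35, 0], [40, -70, 0], [60, -110, 0], [60, -110, 0], [60, -110, 0], [60, -110, 0], [60, -110, 0], [60, -110, 0], [60, -110, 0], [60, -110, 0]], dr=[[0, 0, 0], [0, 0, 0], [0, 0, 0], [0, 0, 0], [0, 0, 0], [0, 0, 0], [0, 0, 0], [0, 0, 0], [0, 0, 0], [0, 0, 0]])

```text
time: 3.53
position: [0.4602, -0.1538, 0.2295]
tool_rot: [3.048, 0.76, -0.0]
ft_force: [-0.3, 0.1, 0.4]
grip_width: 1.0
grip_force: 0.0
```

```bash
python3 - <<'E'
from h import *
s=get_state();print(s['time'],s['position'])
np.save('w2.npy',np.r_[s['position'],s['tool_rot']])
cv2.imwrite("pics/w2.png",get_image("wrist")[:,:,::-1])
E
```

```text
3.5333 [ 0.46019283 -0.15383669  0.22950401]
```

View pics/w2.png

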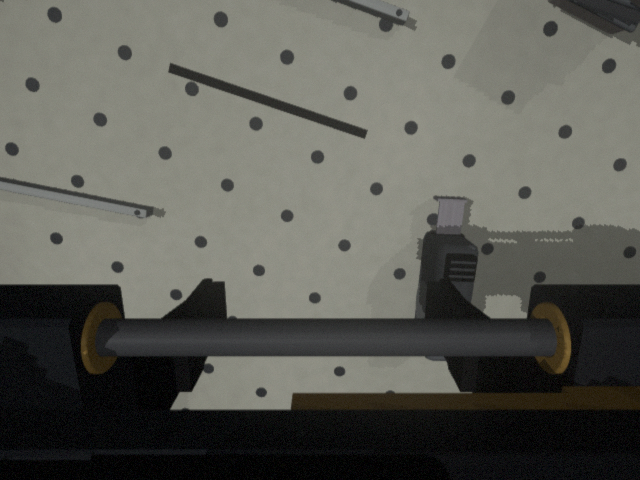

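```bash
python3 - <<'E'
from h import *
W=[]
for k in(1,2):
    a=np.load(f'w{k}.npy');W.append(cam('wrist',dict(position=a[:3],tool_rot=a[3:])))
I=[cv2.cvtColor(cv2.imread(f'pics/w{k}.png'),6) for k in(1,2)]
def box(k,x0,x1,y0,y1,lo,hi):
    m=cv2.inRange(cv2.GaussianBlur(I[k],(3,3),0)[y0:y1,x0:x1],lo,hi);cs=cv2.findContours(m,0,2)[0];c=max(cs,key=cv2.contourArea)
    r=cv2.minAreaRect(c);return np.array(r[0])+[x0,y0],r[1],r[2],cv2.boxPoints(r)+[x0,y0]
l=[box(0,305,350,176,225,0,38),box(1,440,482,245,292,0,38)]
for b in l: print('lock',b[0],b[1],b[2])
p,e=tri(W[0],l[0][0],W[1],l[1][0]);print('lock_top',p,e,plane(W[0],*l[0][0],.068),plane(W[1],*l[1][0],.068))
print('hooktip', [tri(W[0],a,W[1],b) for a,b in(((317,132),(434,197)),((343,132),(469,198)))], [plane(W[0],u,132,.022) for u in(317,343)])
# case sides in view1 : edges vs row
for r in(215,230,250,270,285,292): 
    row=I[0][r,285:370].astype(int);print(r,row[8:75:1].tolist() if r==250 else '', 'edges',285+np.argmax(-np.diff(row[:40])),325+np.argmax(np.abs(np.diff(row[40:]))))
b=box(1,150,380,50,145,0,65);print('line',b[0],b[1]);P=[plane(W[1],*c,0) for c in b[3]];print(np.round(P,4),plane(W[1],*b[0],0))
print('bar near top right', I[1][0:30:6,330:420:6])
E
```

```text
lock [339.5 186. ] (1.5811387300491333, 4.743415832519531) 71.56504821777344
lock [458.  272.5] (37.0, 36.0) 90.0
lock_top [ 0.48380776 -0.27082346  0.06109706] 0.016557403717850246 [ 0.49273344 -0.27125972  0.068     ] [ 0.47659096 -0.26671384  0.068     ]
hooktip [(array([ 0.51894877, -0.23645444,  0.00568836]), np.float64(0.00012346714753444326)), (array([ 0.53108495, -0.2557617 ,  0.03058784]), np.float64(0.003189255375958489))] [array([ 0.51920171, -0.23672187,  0.022     ]), array([ 0.52964342, -0.25612662,  0.022     ])]
215  edges 304 348
230  edges 303 347
250 [133, 134, 132, 131, 132, 131, 131, 132, 131, 119, 86, 65, 69, 77, 78, 79, 79, 82, 81, 82, 85, 80, 79, 81, 80, 81, 81, 80, 83, 82, 78, 81, 83, 80, 81, 85, 80, 81, 81, 80, 80, 82, 83, 83, 83, 81, 78, 74, 71, 65, 63, 55, 46, 63, 92, 58, 62, 82, 87, 92, 89, 91, 88, 89, 88, 89, 88] edges 302 347
270  edges 301 345
285  edges 301 343
292  edges 301 343
line [266.9740448  100.57627106] (206.53082275390625, 8.076737403869629)
[[ 0.5037  0.0239 -0.    ]
 [ 0.5105  0.0242  0.    ]
 [ 0.5416 -0.152   0.    ]
 [ 0.5347 -0.1532  0.    ]] [ 0.52230656 -0.06242917  0.        ]
bar near top right [[115  59  57  65 124 127 123 122 123 132 133 135 132 135 136]
 [128 127 124  95  54  56  97 123 126 122 120 121 134 136 135]
 [128 128 128 125 129 128  74  57  57 111 124  71  93 116 133]
 [130 129 125 127 127 127 129 125 125  55  55  74 121  92 134]
 [137 132 129 128 130 129 133 130 121  55  60  90  60  92  94]]
```

```bash
python3 - <<'E'
from h import *
W=[]
for k in(1,2):
    a=np.load(f'w{k}.npy');W.append(cam('wrist',dict(position=a[:3],tool_rot=a[3:])))
P=[(plane(W[0],l+.5,r,.058)[:2],plane(W[0],q+.5,r,.058)[:2]) for r,l,q in((215,304,348),(230,303,347),(250,302,347),(270,301,345),(285,301,343))]
for a,b in P: print((a+b)/2,np.linalg.norm(a-b))
M=np.array([(a+b)/2 for a,b in P]);d=M[0]-M[-1];print('yaw',np.degrees(np.arctan2(d[1],d[0])))
print('rear',plane(W[0],322,300,.058),'lock',plane(W[0],328,195.5,.068),'fronttop',plane(W[0],328,171,.058))
p,e=tri(W[0],(328,195.5),W[1],(461,267));print('lock tri',p,e, plane(W[1],461,267,.068))
h=plane(W[0],330,132,.022);print('hook',h)
cv2.imwrite('pics/c2.png',cv2.resize(np.vstack([cv2.imread('pics/w1.png')[120:310,280:380].transpose(1,0,2),cv2.imread('pics/w2.png')[190:290,400:590]]),None,fx=3,fy=3,interpolation=cv2.INTER_NEAREST)) 
E
```

```text
[ 0.4663885  -0.27421935] 0.035343987347716745
[ 0.45508943 -0.27938757] 0.03570027621831613
[ 0.4399895 -0.2870464] 0.037009127559119226
[ 0.42407737 -0.29418252] 0.03668650768780544
[ 0.41190165 -0.29975807] 0.03538550068014456
yaw 25.113119381473858
rear [ 0.39966985 -0.30582626  0.058     ] lock [ 0.48215858 -0.26699625  0.068     ] fronttop [ 0.49773812 -0.25865215  0.058     ]
lock tri [ 0.48167269 -0.26714296  0.06616555] 0.00047621321026286963 [ 0.48168367 -0.26628186  0.068     ]
hook [ 0.52442251 -0.24642415  0.022     ]
```

View pics/c2.png

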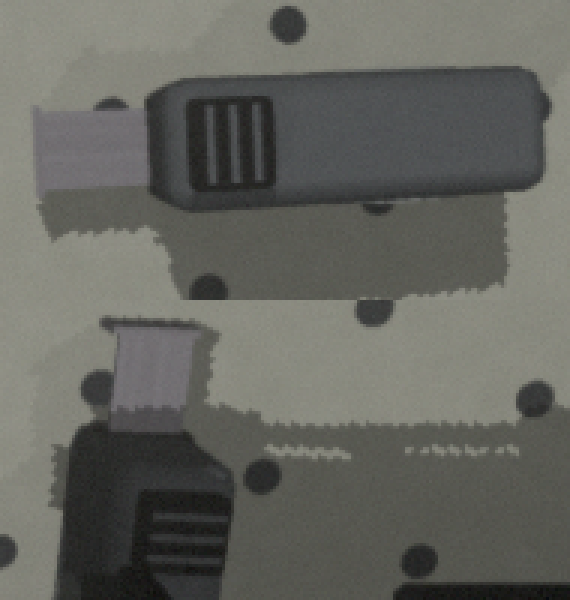

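Crop: the lock pad is clear and triangulates to 66 mm high (68 stated). The case measures 35–37 mm wide (36 stated), with yaw about 25°. So the rule origin is about (0.4475, -0.283). Before grasping I take one close look at the bar and line.

```bash
python3 - <<'E'
from h import *
print(rel(.52,-.07,.20,10))
E
```

```text
(array([ 92.1, -45.7,  29.5]), array([1.000e-04, 2.000e-04, 3.148e-01]))
```

Request:
send_rows(xyz=[[30, -15, 10], [60, -30, 20], [92, -46, 30], [92, -46, 30], [92, -46, 30], [92, -46, 30], [92, -46, 30], [92, -46, 30], [92, -46, 30], [92, -46, 30]], dr=[[0, 0, 0.1], [0, 0, 0.2], [0, 0, 0.3], [0, 0, 0.315], [0, 0, 0.315], [0, 0, 0.315], [0, 0, 0.315], [0, 0, 0.315], [0, 0, 0.315], [0, 0, 0.315]])

```text
time: 4.42
position: [0.5197, -0.0696, 0.2]
tool_rot: [-3.129, -0.274, -0.001]
ft_force: [-1.2, -0.4, 0.1]
grip_width: 1.004
grip_force: 0.0
```

```bash
python3 - <<'E'
from h import *
s=get_state();print(s['time'],s['position'],s['joint_positions'].round(2))
np.save('w3.npy',np.r_[s['position'],s['tool_rot']])
cv2.imwrite("pics/w3.png",get_image("wrist")[:,:,::-1])
E
```

```text
4.4167 [ 0.51966275 -0.06964614  0.19999117] [-0.45  0.08  0.57  1.83 -0.04  1.24 -1.27]
```

View pics/w3.png

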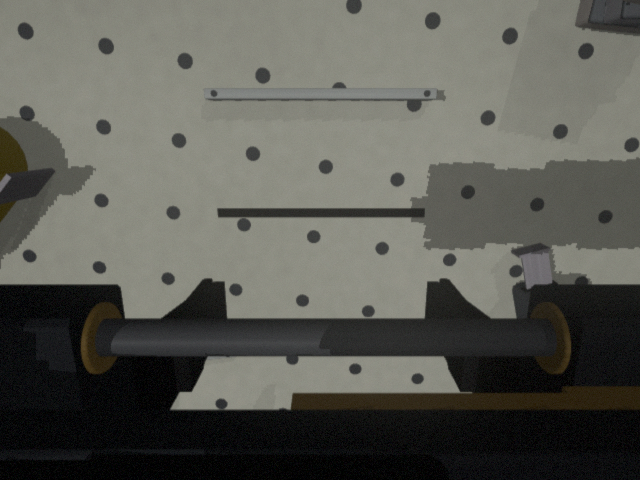

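Wrist view: bar at cols 205–437, rows 88–101, and the line at cols 218–424, rows 208–217, both clear. I compute both now.

```bash
python3 - <<'E'
from h import *
a=np.load('w3.npy');C=cam('wrist',dict(position=a[:3],tool_rot=a[3:]))
g=cv2.cvtColor(cv2.imread('pics/w3.png'),6).astype(float)
print(g[84:106,240].astype(int),g[84:106,400].astype(int),g[204:221,240].astype(int))
m=cv2.inRange(g[195:230,200:440].astype(np.uint8),0,72)
c=max(cv2.findContours(m,0,2)[0],key=cv2.contourArea);r=cv2.minAreaRect(c);ctr=np.array(r[0])+[200,195];print(ctr,r[1],r[2])
L=plane(C,*ctr,0);print('line',L)
E=cv2.boxPoints(r)+[200,195];print(np.array([plane(C,*q,0)[:2] for q in E]).round(4))
E
```

```text
[141 138 137 137 124 125 126 129 129 133 130 134 134 126 102  74  78 118
 132 130 131 131] [139 139 137 138 124 126 130 128 130 133 132 133 134 134 107  78  79 116
 131 135 133 136] [142 142 140 140  87  45  47  45  44  46  47  44  55  99 108  82  59]
[321.  212.5] (9.0, 206.0) 90.0
line [ 0.52233544 -0.06517032  0.        ]
[[ 0.5107  0.0239]
 [ 0.5419 -0.1529]
 [ 0.5341 -0.1548]
 [ 0.5027  0.023 ]]
```

```bash
python3 - <<'E'
from h import *
a=np.load('w3.npy');C=cam('wrist',dict(position=a[:3],tool_rot=a[3:]))
n=np.array([np.cos(np.radians(10)),np.sin(np.radians(10))]);t=np.array([-n[1],n[0]])
f=lambda u,v,z:((n@plane(C,u,v,z)[:2]).round(4),(t@plane(C,u,v,z)[:2]).round(4))
for u in(240,400): print('far',f(u,87.6,.016),'neartop',f(u,98.1,.016),'nearbot',f(u,101.1,0))
print('ends',f(204.5,93,.016),f(437.5,93,.016)); print('line',f(321,212.3,0),f(321,207.7,0),f(321,216.7,0))
print('side', [tuple(f2) for f2 in [plane(cam('side'),364,234,.016).round(4)]])
b=np.array([.4475,-.283]);print('rule',n@b,t@b); 
print(rel(.4475,-.283,.13,25.1), rel(.4475,-.283,.034,25.1,frm=(.4475,-.283,.13,25.1)))
E
```

```text
far (np.float64(0.604), np.float64(-0.0929)) neartop (np.float64(0.5964), np.float64(-0.0925)) nearbot (np.float64(0.5953), np.float64(-0.0892))
far (np.float64(0.6041), np.float64(-0.2161)) neartop (np.float64(0.5964), np.float64(-0.2165)) nearbot (np.float64(0.5953), np.float64(-0.2194))
ends (np.float64(0.6001), np.float64(-0.0653)) (np.float64(0.6002), np.float64(-0.2453))
line (np.float64(0.5033), np.float64(-0.1549)) (np.float64(0.5073), np.float64(-0.1549)) (np.float64(0.4993), np.float64(-0.1549))
side [(np.float64(0.6159), np.float64(-0.0558), np.float64(0.016))]
rule 0.3915590351932218 -0.35640815360840616
(array([-108.3,  197.7,   69.8]), array([-1.000e-04, -9.000e-04, -2.631e-01])) (array([ 0.,  0., 96.]), array([0., 0., 0.]))
```

Bar: x' 0.596–0.604 (8 mm), 180 mm long. Line at x' 0.5033, which is 92.7 mm from the near face, inside the stated 72–94. All sizes agree, so I go to grasp.

Request:
send_rows(xyz=[[-18, 33, 10], [-36, 66, 20], [-54, 99, 30], [-72, 132, 40], [-90, 165, 55], [-108, 198, 70], [-108, 198, 70], [-108, 198, 70], [-108, 198, 70], [-108, 198, 70]], dr=[[0, 0, -0.05], [0, 0, -0.1], [0, 0, -0.15], [0, 0, -0.2], [0, 0, -0.25], [0, 0, -0.264], [0, 0, -0.264], [0, 0, -0.264], [0, 0, -0.264], [0, 0, -0.264]])

```text
time: 5.3
position: [0.4491, -0.2815, 0.1299]
tool_rot: [-3.065, -0.688, -0.002]
ft_force: [-0.4, -0.1, 0.6]
grip_width: 0.996
grip_force: 0.0
```

```bash
python3 - <<'E'
from h import *
s=get_state();print(s['position'],s['joint_positions'].round(2));print(rel(.4475,-.283,.034,25.1))
E
```

```text
[ 0.44909937 -0.28152026  0.12991683] [-0.16  0.18  0.74  1.91 -0.13  1.11 -0.5 ]
(array([-2.2,  0.7, 95.9]), array([-0.0001, -0.0011,  0.0038]))
```

Request:
send_rows(xyz=[[0, 0, 20], [0, 0, 40], [0, 0, 60], [0, 0, 75], [0, 0, 85], [0, 0, 93], [0, 0, 96], [0, 0, 96], [0, 0, 96], [0, 0, 96]], dr=[[0, 0, 0], [0, 0, 0], [0, 0, 0], [0, 0, 0], [0, 0, 0], [0, 0, 0], [0, 0, 0], [0, 0, 0], [0, 0, 0], [0, 0, 0]])

```text
time: 6.13
position: [0.4489, -0.283, 0.0345]
tool_rot: [3.065, 0.685, 0.002]
ft_force: [-0.1, 0.5, 0.8]
grip_width: 1.001
grip_force: 0.0
```

Request:
send_rows(xyz=[[0, 0, 0], [0, 0, 0], [0, 0, 0], [0, 0, 0], [0, 0, 0], [0, 0, 0], [0, 0, 0], [0, 0, 0], [0, 0, 0], [0, 0, 0]], dr=[[0, 0, 0], [0, 0, 0], [0, 0, 0], [0, 0, 0], [0, 0, 0], [0, 0, 0], [0, 0, 0], [0, 0, 0], [0, 0, 0], [0, 0, 0]], jaw=20, grip_force=30)

```text
time: 6.97
position: [0.4481, -0.2828, 0.0335]
tool_rot: [3.066, 0.685, 0.0]
ft_force: [0.3, 0.4, 0.4]
grip_width: 0.41
grip_force: 30.0
```

```bash
python3 - <<'E'
from h import *
s=get_state();Rm=R.from_rotvec(s['tool_rot']).as_matrix();print(s['position'],np.degrees(np.arctan2(Rm[1,0],Rm[0,0])),s['grip_width']*87,s['grip_force'],s['ft_force'])
E
```

```text
[ 0.44810623 -0.28283075  0.03353224] 25.195558398323488 35.64824417417888 29.986987793818116 [0.34432264 0.41665628 0.37228291]
```

Gripped at 35.6 mm. I lift it and carry it above the bar.

```bash
python3 - <<'E'
from h import *
n=np.array([np.cos(np.radians(10)),np.sin(np.radians(10))]);t=np.array([-n[1],n[0]])
g=n*.527-t*.155;print(g,rel(.4480,-.2828,.0935,25.2),rel(*g,.0935,10,frm=(.4480,-.2828,.0935,25.2)))
E
```

```text
[ 0.54590915 -0.06113261] (array([ -0.1,  -0.1, -60. ]), array([ 0.0001, -0.    , -0.0001])) (array([ 183. , -158.9,    0. ]), array([0.    , 0.    , 0.2653]))
```

Request:
send_rows(xyz=[[0, 0, -6], [0, 0, -12], [0, 0, -20], [0, 0, -28], [0, 0, -36], [0, 0, -44], [0, 0, -52], [0, 0, -60], [0, 0, -60], [0, 0, -60]], dr=[[0, 0, 0], [0, 0, 0], [0, 0, 0], [0, 0, 0], [0, 0, 0], [0, 0, 0], [0, 0, 0], [0, 0, 0], [0, 0, 0], [0, 0, 0]])

```text
time: 7.8
position: [0.4485, -0.2829, 0.0942]
tool_rot: [3.065, 0.685, 0.002]
ft_force: [0.0, 0.0, -4.7]
grip_width: 0.414
grip_force: 30.0
```

Request:
send_rows(xyz=[[20, -17, 0], [40, -34, 0], [60, -52, 0], [80, -70, 0], [105, -91, 0], [130, -113, 0], [150, -130, 0], [170, -148, 0], [180, -156, 0], [183, -159, 0]], dr=[[0, 0, 0.03], [0, 0, 0.06], [0, 0, 0.09], [0, 0, 0.12], [0, 0, 0.15], [0, 0, 0.18], [0, 0, 0.21], [0, 0, 0.24], [0, 0, 0.26], [0, 0, 0.265]])

```text
time: 8.63
position: [0.5467, -0.0571, 0.0928]
tool_rot: [-3.128, -0.281, 0.001]
ft_force: [0.7, -0.5, -5.0]
grip_width: 0.412
grip_force: 30.0
```

```bash
python3 - <<'E'
from h import *
s=get_state();Rm=R.from_rotvec(s['tool_rot']).as_matrix();print(s['position'],np.degrees(np.arctan2(Rm[1,0],Rm[0,0])),s['ft_force'])
np.save('w4.npy',np.r_[s['position'],s['tool_rot']]);C=cam('wrist',s)
im=get_image("wrist")[:,:,::-1];cv2.imwrite("pics/w4.png",im)
P=s['position'];X=Rm[:,0];Z=np.array([0,0,1])
for nme,dx,h in(('lock',.038,.068),('hook outer',.0875,.022),('hook low in',.085,.006)): print(nme,proj(C,P+X*dx+Z*(h-.0335)))
n=np.array([np.cos(np.radians(10)),np.sin(np.radians(10))]);t=np.array([-n[1],n[0]])
for xp in(.596,.604): print(proj(C,np.r_[n*xp-t*.155,.016]))
c=im[0:330,170:490];cv2.imwrite('pics/w4c.png',cv2.resize(c,None,fx=1.8,fy=1.8))
E
```

```text
[ 0.54668919 -0.05710194  0.09279375] 10.274310198210907 [ 0.72528759 -0.46306925 -5.03083868]
lock [326.  252.9]
hook outer [325.9  87.3]
hook low in [325.9  97.9]
[333.6 139.6]
[333.7 124.1]
```

View pics/w4c.png

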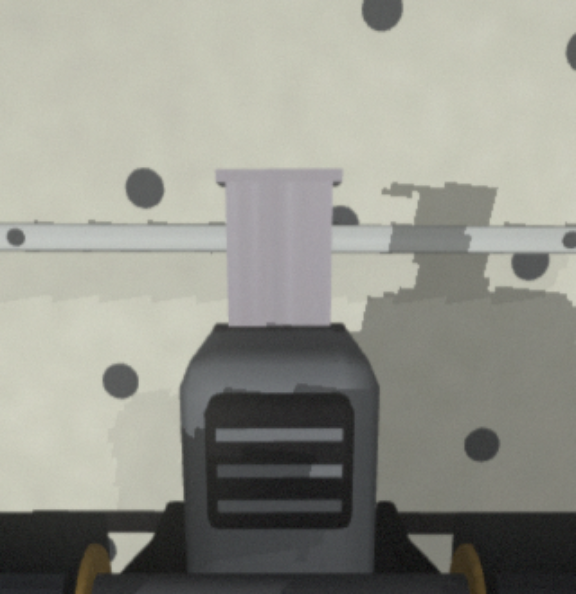

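Crop: the hook outer edge at crop row 169 is beyond the bar's far edge at row 223, and the held rule is square to the bar. I lower it with a few mm of extra margin beyond the bar.

Request:
send_rows(xyz=[[3, 0, 0], [3, 0, 7], [3, 0, 15], [3, 0, 23], [3, 0, 31], [3, 0, 39], [3, 0, 47], [3, 0, 54], [3, 0, 58], [3, 0, 58]], dr=[[0, 0, 0], [0, 0, 0], [0, 0, 0], [0, 0, 0], [0, 0, 0], [0, 0, 0], [0, 0, 0], [0, 0, 0], [0, 0, 0], [0, 0, 0]])

```text
time: 9.52
position: [0.5481, -0.0604, 0.0343]
tool_rot: [3.13, 0.274, -0.003]
ft_force: [0.1, -1.0, -5.8]
grip_width: 0.412
grip_force: 30.0
```

```bash
python3 - <<'E'
from h import *
s=get_state();Rm=R.from_rotvec(s['tool_rot']).as_matrix();P=s['position'];print(P,np.degrees(np.arctan2(Rm[1,0],Rm[0,0])),s['ft_force'],Rm[:,2])
n=np.array([np.cos(np.radians(10)),np.sin(np.radians(10))]);t=np.array([-n[1],n[0]])
C=cam('wrist',s);im=get_image("wrist")[:,:,::-1];cv2.imwrite("pics/w5.png",im)
print('tcp',n@P[:2],t@P[:2]);q=n*.604-t*.155
print('barfar',proj(C,np.r_[q,.016]),'hookouter',proj(C,P+Rm[:,0]*.0875+[0,0,.022-.0335]))
g=cv2.cvtColor(im,6);
for u in(280,326,370): print(u,g[100:180,u].tolist())
E
```

```text
[ 0.54810777 -0.06037694  0.03433389] 10.02021487177846 [ 0.13726086 -1.04391793 -5.82660668] [-2.00249367e-03 -1.82874969e-04 -9.99997978e-01]
tcp 0.529296433724171 -0.15463758975415975
barfar [326.9 123.8] hookouter [325.9  87.3]
280 [192, 191, 196, 195, 195, 194, 193, 195, 196, 193, 197, 197, 195, 197, 196, 198, 195, 198, 198, 199, 196, 198, 192, 184, 141, 152, 172, 180, 183, 182, 184, 187, 188, 189, 188, 190, 195, 193, 194, 192, 192, 189, 186, 171, 149, 156, 178, 185, 185, 185, 185, 188, 185, 186, 185, 186, 187, 187, 188, 185, 188, 186, 186, 187, 186, 185, 190, 186, 187, 184, 186, 186, 188, 186, 186, 184, 187, 187, 183, 186]
326 [159, 158, 158, 156, 160, 156, 160, 158, 159, 159, 162, 160, 158, 157, 158, 159, 159, 159, 160, 157, 159, 158, 156, 155, 157, 158, 156, 157, 157, 156, 156, 157, 155, 160, 156, 155, 158, 159, 155, 156, 159, 157, 159, 157, 155, 156, 155, 156, 159, 158, 154, 155, 154, 155, 156, 156, 157, 155, 154, 155, 154, 156, 155, 155, 157, 155, 154, 153, 155, 155, 153, 152, 153, 154, 155, 154, 154, 154, 153, 155]
370 [131, 132, 132, 132, 132, 131, 131, 132, 131, 131, 132, 131, 129, 118, 92, 77, 71, 73, 70, 73, 73, 71, 70, 72, 89, 145, 173, 180, 181, 184, 182, 184, 185, 186, 187, 190, 195, 191, 192, 189, 190, 188, 189, 172, 145, 115, 117, 119, 120, 120, 121, 119, 118, 121, 118, 120, 119, 120, 120, 117, 118, 122, 118, 121, 121, 118, 119, 119, 121, 122, 114, 115, 120, 118, 119, 117, 117, 118, 117, 118]
```

Request:
send_rows(xyz=[[-4, 0, 0], [-10, 0, 0], [-18, 0, 0], [-27, 0, 0], [-36, 0, 0], [-45, 0, 0], [-54, 0, 0], [-63, 0, 0], [-71, 0, 0], [-76, 0, 0]], dr=[[0, 0, 0], [0, 0, 0], [0, 0, 0], [0, 0, 0], [0, 0, 0], [0, 0, 0], [0, 0, 0], [0, 0, 0], [0, 0, 0], [0, 0, 0]])

```text
time: 10.4
position: [0.4728, -0.0739, 0.0356]
tool_rot: [-3.129, -0.273, 0.0]
ft_force: [1.4, 0.5, -4.6]
grip_width: 0.412
grip_force: 30.0
```

Request:
send_rows(xyz=[[-1, 0, 0], [-2, 0, 0], [-3, 0, 0], [-4, 0, 0], [-4, 0, 0], [-4, 0, 0], [-4, 0, 0], [-4, 0, 0], [-4, 0, 0], [-4, 0, 0]], dr=[[0, 0, 0], [0, 0, 0], [0, 0, 0], [0, 0, 0], [0, 0, 0], [0, 0, 0], [0, 0, 0], [0, 0, 0], [0, 0, 0], [0, 0, 0]])

```text
time: 11.23
position: [0.4702, -0.0743, 0.0356]
tool_rot: [-3.13, -0.274, -0.0]
ft_force: [0.9, 0.0, -4.9]
grip_width: 0.413
grip_force: 30.0
```

```bash
python3 - <<'E'
from h import *
s=get_state();Rm=R.from_rotvec(s['tool_rot']).as_matrix();P=s['position'];print(P,np.degrees(np.arctan2(Rm[1,0],Rm[0,0])),s['ft_force'])
n=np.array([np.cos(np.radians(10)),np.sin(np.radians(10))]);t=np.array([-n[1],n[0]])
C=cam('wrist',s);im=get_image("wrist")[:,:,::-1];cv2.imwrite("pics/w6.png",im)
print('tcp',n@P[:2],t@P[:2])
for nm,xp,z in(('barfar',.604,.016),('line',.5033,0),('linefar',.5073,0),('linenear',.4993,0)):print(nm,proj(C,np.r_[n*xp-t*.155,z]))
for h in(0.,.02,.045): print('front',h,proj(C,P+Rm[:,0]*.055+[0,0,h-.0335]))
np.save('w6.npy',np.r_[P,s['tool_rot']])
cv2.imwrite('pics/w6c.png',cv2.resize(im[0:290,170:490],None,fx=2,fy=2))
g=cv2.cvtColor(im,6)
for u in(265,285,365,380): print(u,g[140:215,u].tolist())
E
```

```text
[ 0.470218   -0.0743484   0.03556312] 10.021107402348063 [ 0.94485863  0.02610445 -4.85864475]
tcp 0.45016386938742053 -0.15487137629441347
barfar [ 326.5 -115.9]
line [326.1 174.7]
linefar [326.1 165.7]
linenear [326.1 183.7]
front 0.0 [325.8 171. ]
front 0.02 [325.9 175.9]
front 0.045 [326.  183.9]
265 [212, 214, 214, 213, 208, 210, 211, 211, 210, 211, 212, 211, 209, 211, 212, 207, 209, 210, 210, 211, 209, 208, 207, 208, 206, 173, 107, 66, 68, 72, 66, 66, 67, 66, 68, 66, 70, 64, 66, 65, 67, 66, 65, 92, 186, 210, 213, 212, 214, 210, 214, 209, 212, 210, 210, 209, 211, 209, 212, 207, 211, 209, 210, 208, 208, 208, 207, 209, 206, 208, 208, 210, 205, 207, 207]
285 [197, 197, 196, 196, 195, 197, 195, 193, 196, 195, 195, 197, 193, 197, 199, 197, 199, 196, 196, 199, 196, 197, 200, 197, 196, 162, 102, 68, 63, 62, 63, 61, 60, 59, 64, 63, 62, 62, 62, 59, 60, 60, 63, 81, 171, 184, 151, 107, 86, 81, 77, 79, 79, 76, 76, 76, 74, 81, 84, 86, 92, 95, 99, 105, 108, 108, 108, 110, 113, 112, 115, 117, 117, 117, 120]
365 [138, 135, 136, 139, 136, 137, 135, 137, 139, 138, 137, 140, 136, 133, 138, 135, 136, 137, 135, 137, 135, 134, 134, 140, 133, 111, 74, 50, 53, 50, 52, 48, 51, 47, 52, 49, 49, 47, 43, 45, 49, 47, 48, 54, 101, 124, 109, 85, 69, 65, 65, 63, 61, 63, 61, 63, 67, 68, 72, 79, 79, 84, 86, 91, 94, 97, 96, 96, 100, 100, 101, 100, 88, 82, 82]
380 [138, 138, 140, 136, 137, 139, 138, 138, 138, 140, 138, 137, 139, 136, 137, 136, 138, 138, 137, 137, 136, 136, 134, 136, 135, 115, 76, 53, 52, 46, 55, 52, 55, 55, 50, 50, 49, 54, 51, 48, 49, 51, 49, 58, 101, 128, 137, 135, 138, 135, 136, 134, 136, 133, 137, 135, 134, 135, 134, 134, 133, 136, 136, 134, 134, 134, 133, 131, 134, 133, 130, 129, 129, 106, 89]
```

View pics/w6c.png

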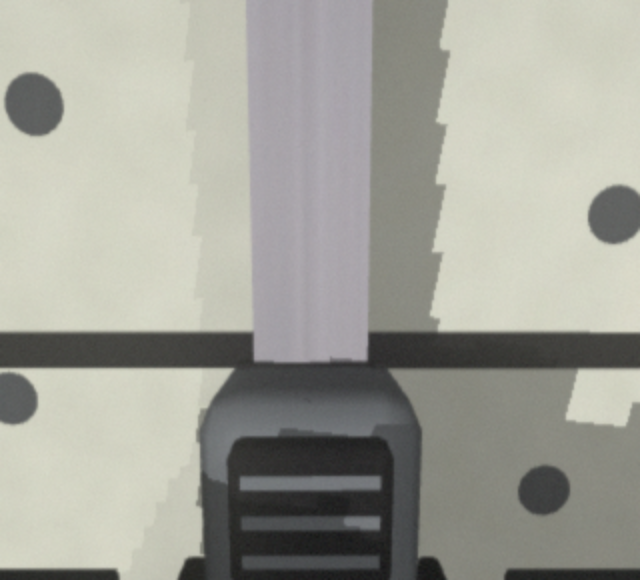

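Crop: the blade runs out over the line and the hook holds on the bar (pull of about 1 N). The blade enters the case at image row ~180, where the line spans rows 166–184. I check the front's base beside the blade.

```bash
python3 - <<'E'
from h import *
g=cv2.cvtColor(cv2.imread('pics/w6.png'),6)
print(g[162:196,286:300]); print(g[162:196,350:364]);print(g[172:190,320:332:3])
a=np.load('w6.npy');C=cam('wrist',dict(position=a[:3],tool_rot=a[3:]));n=np.array([np.cos(np.radians(10)),np.sin(np.radians(10))])
for v in(179.5,180.5): print(v,n@plane(C,325,v,.0241)[:2])
E
```

```text
[[199 198 195 196 196 195 197 197 195 194 180 167 165 163]
 [200 201 199 197 196 198 195 196 195 194 182 167 166 163]
 [195 196 193 194 194 194 195 191 193 193 178 165 165 166]
 [163 166 163 162 162 162 160 162 163 160 151 161 165 162]
 [102  99 101 102 102  99  98 101 103 101 112 159 164 165]
 [ 66  67  66  65  68  68  66  65  66  67  99 157 166 163]
 [ 60  61  62  65  63  65  61  59  63  64  96 158 162 163]
 [ 66  62  63  60  64  61  59  62  61  64  93 157 161 162]
 [ 63  66  59  62  61  62  61  63  57  65  97 157 162 162]
 [ 61  62  64  64  60  59  61  61  58  66  96 159 165 161]
 [ 64  61  62  65  62  63  60  59  62  63  95 157 162 161]
 [ 61  63  63  63  60  62  62  63  59  64  93 159 163 161]
 [ 61  62  58  59  60  59  60  64  62  64  93 157 161 163]
 [ 61  60  60  62  61  63  59  60  59  67  94 156 160 165]
 [ 62  59  61  59  62  63  58  61  56  61  85 156 161 161]
 [ 58  59  58  61  61  63  62  62  59  59  85 158 162 163]
 [ 59  57  61  64  60  62  58  59  59  59  84 152 158 159]
 [ 63  59  61  63  58  58  60  55  56  61  83 152 159 159]
 [ 63  59  61  58  54  55  54  51  51 
[... 2606 characters left out ...]
62  60  64]
 [ 61  59  62  59  61  61  60  63  63  65  62  63  61  61]
 [ 62  62  63  59  64  62  62  65  65  60  61  60  63  59]
 [ 65  63  64  63  63  62  64  66  64  60  61  65  60  65]
 [ 65  65  65  61  64  64  62  64  64  63  63  60  63  64]
 [ 67  72  70  69  66  68  69  69  70  70  65  66  64  65]]
[[165 160 164 166]
 [167 161 163 169]
 [166 159 163 168]
 [166 157 163 169]
 [165 159 163 167]
 [165 158 164 166]
 [168 159 164 168]
 [163 160 159 164]
 [159 155 135 137]
 [101  95  83  83]
 [ 58  55  58  54]
 [ 59  58  58  58]
 [ 64  64  62  62]
 [ 62  66  63  63]
 [ 66  63  65  63]
 [ 65  66  62  66]
 [ 66  64  65  67]
 [ 59  66  64  64]]
179.5 0.5039736021524485
180.5 0.5035858471063837
```

The front face comes out at x' 0.5036 against the line's middle at 0.5033. I lower the case the last 2 mm to the cart and release.

Request:
send_rows(xyz=[[0, 0, 0.5], [0, 0, 1], [0, 0, 1.5], [0, 0, 2], [0, 0, 2.3], [0, 0, 2.3], [0, 0, 2.3], [0, 0, 2.3], [0, 0, 2.3], [0, 0, 2.3]], dr=[[0, 0, 0], [0, 0, 0], [0, 0, 0], [0, 0, 0], [0, 0, 0], [0, 0, 0], [0, 0, 0], [0, 0, 0], [0, 0, 0], [0, 0, 0]])

```text
time: 12.12
position: [0.4702, -0.0744, 0.0335]
tool_rot: [-3.129, -0.274, -0.0]
ft_force: [-0.3, 0.1, 1.8]
grip_width: 0.412
grip_force: 30.0
```

Request:
send_rows(xyz=[[0, 0, 0], [0, 0, 0], [0, 0, 0], [0, 0, 0], [0, 0, 0], [0, 0, 0], [0, 0, 0], [0, 0, 0], [0, 0, 0], [0, 0, 0]], dr=[[0, 0, 0], [0, 0, 0], [0, 0, 0], [0, 0, 0], [0, 0, 0], [0, 0, 0], [0, 0, 0], [0, 0, 0], [0, 0, 0], [0, 0, 0]], jaw=70)

```text
time: 12.95
position: [0.4702, -0.0744, 0.0333]
tool_rot: [-3.13, -0.274, -0.0]
ft_force: [0.6, -0.4, -0.8]
grip_width: 0.808
grip_force: 0.0
```

Request:
send_rows(xyz=[[0, 0, -10], [0, 0, -20], [0, 0, -35], [0, 0, -50], [0, 0, -70], [0, 0, -90], [0, 0, -110], [0, 0, -130], [0, 0, -150], [0, 0, -150]], dr=[[0, 0, 0], [0, 0, 0], [0, 0, 0], [0, 0, 0], [0, 0, 0], [0, 0, 0], [0, 0, 0], [0, 0, 0], [0, 0, 0], [0, 0, 0]])

```text
time: 13.78
position: [0.4729, -0.0749, 0.1883]
tool_rot: [-3.129, -0.273, -0.014]
ft_force: [0.4, 0.1, 0.6]
grip_width: 0.805
grip_force: 0.0
```

```bash
python3 - <<'E'
from h import *
s=get_state();P=s['position'];print(s['time'],P,s['ft_force'],s['grip_width'])
n=np.array([np.cos(np.radians(10)),np.sin(np.radians(10))]);t=np.array([-n[1],n[0]])
C=cam('wrist',s);im=get_image("wrist")[:,:,::-1];cv2.imwrite("pics/w7.png",im);np.save('w7.npy',np.r_[P,s['tool_rot']])
for nm,xp,z in(('barfar',.604,.016),('line',.5033,0),('hookin',.604,.022),('front',.5035,.022),('lock',.4865,.068)):print(nm,proj(C,np.r_[n*xp-t*.155,z]))
cv2.imwrite('pics/w7c.png',cv2.resize(im[60:330,200:450],None,fx=2.2,fy=2.2))
E
```

```text
13.7833 [ 0.47288469 -0.07487376  0.18834765] [0.40538936 0.09978545 0.62809645] 0.8050038852638673
barfar [324.2  18.2]
line [324.4 160.2]
hookin [324.2  15.8]
front [324.3 161.7]
lock [324.2 192.2]
```

View pics/w7c.png

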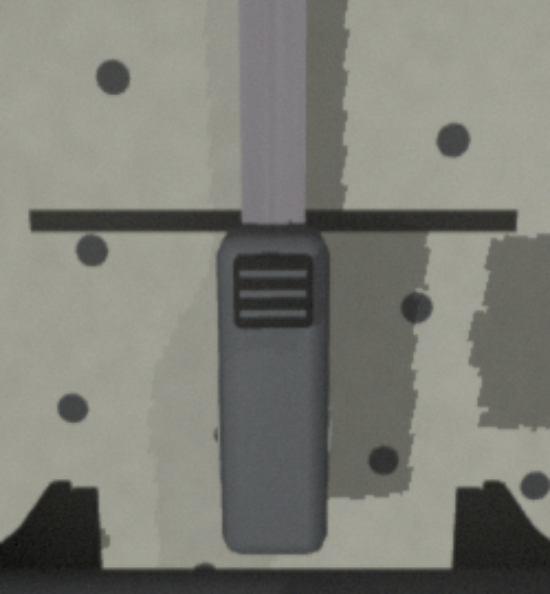

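Crop: the case stands square with its front on the line (line row ~160, blade entry ~161). The lock is at (324,192), exactly as predicted. Now I close the jaws and go above the lock.

Request:
send_rows(xyz=[[10, 0, 0], [20, 0, 0], [30, 0, 5], [36.5, 0, 15], [36.5, 0, 30], [36.5, 0, 45], [36.5, 0, 60], [36.5, 0, 70], [36.5, 0, 80], [36.5, 0, 85]], dr=[[0, 0, 0], [0, 0, 0], [0, 0, 0], [0, 0, 0], [0, 0, 0], [0, 0, 0], [0, 0, 0], [0, 0, 0], [0, 0, 0], [0, 0, 0]], jaw=0)

```text
time: 14.67
position: [0.5052, -0.068, 0.0969]
tool_rot: [3.13, 0.274, -0.003]
ft_force: [-0.8, -0.2, 0.6]
grip_width: 0.128
grip_force: 0.0
```

Request:
send_rows(xyz=[[0, 0, 2], [0, 0, 4], [0, 0, 6], [0, 0, 8], [0, 0, 10], [0, 0, 11], [0, 0, 12], [0, 0, 13], [0, 0, 14], [0, 0, 14]], dr=[[0, 0, 0], [0, 0, 0], [0, 0, 0], [0, 0, 0], [0, 0, 0], [0, 0, 0], [0, 0, 0], [0, 0, 0], [0, 0, 0], [0, 0, 0]])

```text
time: 15.5
position: [0.5063, -0.068, 0.0845]
tool_rot: [-3.13, -0.274, -0.001]
ft_force: [-0.2, -0.4, 2.2]
grip_width: 0.004
grip_force: 0.9
```

Request:
send_rows(xyz=[[0, 0, 0.7], [0, 0, 1.4], [0, 0, 2.1], [0, 0, 2.8], [0, 0, 3.5], [0, 0, 4], [0, 0, 4.5], [0, 0, 5], [0, 0, 5], [0, 0, 5]], dr=[[0, 0, 0], [0, 0, 0], [0, 0, 0], [0, 0, 0], [0, 0, 0], [0, 0, 0], [0, 0, 0], [0, 0, 0], [0, 0, 0], [0, 0, 0]])

```text
time: 16.33
position: [0.5065, -0.0681, 0.0802]
tool_rot: [-3.129, -0.274, -0.001]
ft_force: [-1.9, 0.1, 9.2]
grip_width: 0.007
grip_force: 4.8
```

Request:
send_rows(xyz=[[0, 0, 0.3], [0, 0, 0.6], [0, 0, 0.8], [0, 0, 0.8], [0, 0, 0.8], [0, 0, 0.8], [0, 0, 0.8], [0, 0, 0.8], [0, 0, 0.8], [0, 0, 0.8]], dr=[[0, 0, 0], [0, 0, 0], [0, 0, 0], [0, 0, 0], [0, 0, 0], [0, 0, 0], [0, 0, 0], [0, 0, 0], [0, 0, 0], [0, 0, 0]])

```text
time: 17.17
position: [0.5067, -0.0681, 0.08]
tool_rot: [-3.129, -0.274, -0.001]
ft_force: [-3.1, 2.1, 14.6]
grip_width: 0.007
grip_force: 7.2
```

Hard stop at 14.6 N after about 5 mm of travel. I retract and verify.

Request:
send_rows(xyz=[[0, 0, -2], [0, 0, -5], [0, 0, -10], [0, 0, -20], [0, 0, -40], [0, 0, -60], [0, 0, -80], [0, 0, -100], [0, 0, -100], [0, 0, -100]], dr=[[0, 0, 0], [0, 0, 0], [0, 0, 0], [0, 0, 0], [0, 0, 0], [0, 0, 0], [0, 0, 0], [0, 0, 0], [0, 0, 0], [0, 0, 0]])

```text
time: 18.0
position: [0.5069, -0.0681, 0.1798]
tool_rot: [-3.129, -0.274, -0.004]
ft_force: [-0.7, 0.0, -0.9]
grip_width: 0.009
grip_force: 0.0
```

```bash
python3 - <<'E'
from h import *
s=get_state();P=s['position'];print(s['time'],P,s['ft_force'])
n=np.array([np.cos(np.radians(10)),np.sin(np.radians(10))]);t=np.array([-n[1],n[0]])
C=cam('wrist',s);im=get_image("wrist")[:,:,::-1];cv2.imwrite("pics/w8.png",im)
for nm,xp,z in(('barfar',.604,.016),('line',.5033,0),('hookin',.604,.022),('front',.5035,.022),('lockup',.4865,.068),('lockdn',.4865,.063)):print(nm,proj(C,np.r_[n*xp-t*.155,z]))
cv2.imwrite('pics/w8c.png',cv2.resize(im[40:330,200:450],None,fx=2,fy=2))
E
```

```text
18.0 [ 0.50685921 -0.06808467  0.1798227 ] [-0.66162509  0.02320603 -0.85069208]
barfar [325.5  66.8]
line [325.4 202.6]
hookin [325.5  65.5]
front [325.4 207.2]
lockup [325.5 244.9]
lockdn [325.5 242.9]
```

View pics/w8c.png

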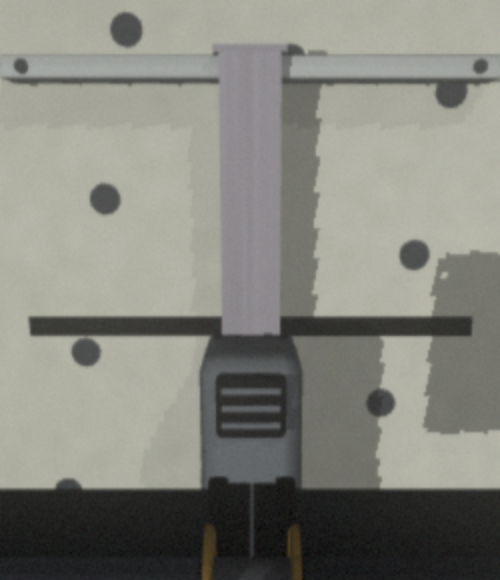

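Crop: the hook sits against the bar's far side (row ~66). The front is on the line (blade entry row 207, predicted 207.2), and the lock is at row 242.5, matching the pressed height. I hand the job in.

```bash
python3 -c "
from bench import *
print(close_job())"
```

```text
the job is handed in; nothing more can be done
None
```

The job is handed in: the hook is over the bar's far side, the case stands flat with its front within about 1 mm of the dark line's middle by camera, and the lock is pressed fully down (about 14.6 N).

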